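Raise the reading lamp to its fourth click and lock it

TASK

Take the reading lamp by the wooden knob on top of its ratchet column and raise it from the bottom to the fourth click of the pawl, no further; lower it gently until it rests on the pawl, without letting it drop or ramming it down, and let go. Then push the red latch on the foot fully home towards the column, without forcing it. Leave everything else on the desk where it stands.

Things in the scene. Friction and masses are not known exactly. Their poses are not given: they have to be found in the camera images.
- stand: The reading lamp's fixed stand: dark steel foot 24 mm thick, 130 mm wide, 250 mm long (x -170 to +80 mm of the origin), and a brass sleeve, open on its +x side, rising to 160 mm, that guides the column. Origin: on the desk under the column's axis. -x points along the foot to its red latch, roughly to the robot; +y is the side to which the lamp's arm reaches.
- lamp_knob (a point): Centre of the top face of the wooden grip knob on the column: an upright plain cylinder 26 mm in diameter, 50 mm tall. Below it is the lamp's arm (26 mm wide, reaching 170 mm to the stand's +y, a green shade under its end down to 112 mm below the knob's top). Knob, arm, shade and column rise and sink as one and cannot turn.
- column (a joint): Lift of the lamp's column in m: 0 (start, down on its stop) to 0.105, straight up. It weighs 0.6 to 1 kg, friction about 1 N, and sinks when let go. Five ratchet teeth 13 mm apart on its +x side pass the pawl on the way up. None is past it at the start; the first click comes anywhere between 18 and 42 mm of lift (unmeasured, differs each time), each next one 13 mm later.
- sleeve_top (a point): Centre of the sleeve's top, 160 mm above the desk. On its +x side is the spring pawl, a steel tongue with a red tail. As each tooth passes, the lift force grows by 4 to 8 N over 5 to 6 mm, falls to within 2 N of the bare weight, and 4 to 5 mm of lift after that fall the pawl snaps in under the tooth: the click. From then on the column sinks only until that tooth's flat underside rests on the pawl.
- latch (a joint): Travel of the red locking latch in m: starts at 0 to 0.003; 0.014 is fully home against its stop. It slides along the stand's +x, towards the column, with about 4 N of friction and no spring.
- latch_face (a point): Centre of the latch's pushing face, which looks to the stand's -x: the latch is a red block 16 mm long (x), 34 mm wide (y), 26 mm tall, on top of the foot; this point is 13 mm below its top and 13 mm above the foot. Push it along the stand's +x.
- open_book: Bystander: an open book lying flat under the lamp's shade, 200 x 145 mm, 15 mm thick; origin at the centre of its underside.
- pen_pot: Bystander: a blue pot 68 mm across and 85 mm tall with pens standing to 135 mm; origin at the centre of its underside.
- ink_jar: Bystander: a small glass ink jar, 48 mm across, 55 mm tall; origin at the centre of its underside.
- paperweight: Bystander: a green glass paperweight, 64 mm across, 34 mm tall; origin at the centre of its underside.
- mug: Bystander: a white mug, 80 mm across, 90 mm tall, handle at its +y; origin at the centre of its underside.
- mouse: Bystander: a black computer mouse, 82 x 62 mm, 33 mm tall; origin under its rounded end.
- glasses_case: Bystander: a dark red glasses case, 155 x 55 mm, 36 mm tall; origin at the centre of its underside.

How it is judged:
By the outcome, as a careful person would: the job done as asked, in the order asked, and still so for the second after the job is handed in, with the robot touching nothing.
It also fails if it takes over 72 s, if anything falls off the work surface, if the arm or the gripper's body presses on something with over 40 N, if the wrist force passes 120 N, or if a joint passes its speed limit or range.

ROBOT

A 6-joint arm with a two-finger parallel gripper is mounted at the origin on the work surface. World frame = base frame: x ahead of the robot, y to its left, z up, the work surface at z = 0. Lengths are in m, angles in rad, forces in N, time in s.
With the tool pointing down it reaches from about 0.425 to 0.95 m from the base axis. Payload 3.5 kg.
Tool frame: the origin (TCP) lies on the centre line of the jaws, within the pads' length; the fingertips stand 17 mm ahead of it and the grasp point (between the pads) lies 2 mm behind it; z points along the fingers, y is the line along which they close (so a half turn about z gives the same grasp; the last joint's range is limited). The gripper opens to 85 mm and grips with 20 to 120 N. Pads are 22 mm wide; open, the fingers measure 114 mm over their backs; the gripper's body (76 mm by 85 mm) begins 54 mm behind the grasp point. The pads swing forward as they close: fully open they stand 13 mm farther back than shut.
Start: joints at [0.987, 0.286, 1.577, -0, 1.279, -0.15], TCP at [0.284, 0.612, 0.248] pointing down, gripper open.
Joint ranges: [-2.77, 2.77], [-0.9, 2.22], [0.21, 2.48], [-1.53, 4.67], [0.24, 2.81], [-2.84, 2.84]. Speed limits (rad/s): [2.79, 2.79, 3.14, 3.14, 3.14, 3.14].

INTERFACE

Orientations are given as a unit quaternion [x, y, z, w].
In Python, from plant import ctrl gives the robot as it stands. The module is installed in compiled form; this text tells all that it offers.
- The arm moves only by the tool drive_tool, never from a script. Its argument "moves" is a list of rows, each a list of 3 entries, a list of its own where there are three numbers: the turn, a rotation vector about the tool's x, y, z in rad, then the shift along the tool's x, y, z in m, then the finger opening in m, from 0 to 0.0854. A call has 1 to 5 rows; each row shifts and turns the commanded pose from where the row before left it, along the tool's axes as they then stand; what a row does not reach is not made up. A row lasts 1/8 s, in which the tool goes at most 62.5 mm and 10.7 degrees, less where a joint would pass 70% of its speed; a pose out of reach is approached as far as the arm can. A call with a gripper value outside its range is refused whole. The fingers move at their own pace and stop on an object; "grip_force" is the grip in N (left out, the last holds). Time passes only in rows, so rows that do not move let the fingers close. It gives the time, the measured TCP pose, the force, the opening and the grip force at its end, in the units of the state.
- ctrl.get_state(): the state, without advancing time (a new reading comes with each control period).
- ctrl.read_camera(name): name is "scene" or "side" or "wrist"; returns a dict with "image" (384x512x3 uint8, red, green, blue), "fx", "fy", "cx", "cy" (pixels), "R" (3x3) and "t" (3): a world point X has camera coordinates R X + t. Camera axes: x right, y down, z forward; pixel columns grow to the right and rows downward; lengths in m; the calibration is good to about 2 mm. A picture is of the moment at which its call begins. There is no depth.
- ctrl.sign_off(): hands the job in; it is judged then, once.
The state is a dict: "time": time; "qpos": joint angles; "dq": joint speeds; "joint_efforts": joint torques, N m; "eef_pos": TCP position; "tcp_rot": TCP orientation; "contact_force": force on the tool from outside, world axes, zero at the start; "wrist_torque": the same for the moment, N m; "opening": opening from 0.0 (shut) to 1.0 (fully open); "finger_force": force on a finger pad.
Only numpy, scipy, OpenCV 4.12 (cv2) and the standard library are available. Lean on these libraries where they do the work, as an engineer would, in place of code of your own. Each camera call takes 0.05 s, during which the arm holds its last target. There are 200 camera calls.

## Working session

There is one attempt and no reset: what is moved stays moved. The work goes in short steps, Python scripts to look and compute and a tool call to move; the robot and the scene stay as the last step left them, time stands still between calls to the robot, and variables do not carry over. Pictures are saved under pics/ and viewed, at most 10 in all, crops included, and the job is handed in when it is done.

Besides the shell and the picture viewer there is one more tool, called after ">>>" by a JSON object that holds its "op" and its "data", one argument or row to a line. drive_tool: Moves the arm, as the interface text tells. Its arguments: {"type":"object","properties":{"moves":{"type":"array","items":{"type":"array"}},"grip_force":{"type":"number"}},"required":["moves"]}

```bash
mkdir -p pics; python3 - <<'E'
from plant import ctrl
import cv2,pickle
d={}
for n in("scene","side"):
    c=ctrl.read_camera(n);d[n]=c
    cv2.imwrite(f"pics/{n}.png",cv2.resize(c["image"][:,:,::-1],(800,600),interpolation=cv2.INTER_CUBIC))
pickle.dump(d,open("d.pkl","wb"))
s=ctrl.get_state();print(s)
E
```

```text
{'time': 0.1, 'qpos': array([ 9.86975463e-01,  2.87080477e-01,  1.57802767e+00,  1.03455546e-05,
        1.27860566e+00, -1.50020794e-01]), 'dq': array([ 3.34005024e-04, -1.28781360e-03, -5.74666454e-03,  4.73746508e-04,
        6.97035866e-04,  6.29386914e-05]), 'joint_efforts': array([ 5.69580770e-04, -4.07294941e+01, -2.93701226e+01, -1.21079497e-04,
        3.41820909e-03, -1.20212610e-05]), 'eef_pos': array([0.28339044, 0.61201549, 0.24708478]), 'tcp_rot': array([ 2.15204670e-01,  9.76568392e-01, -9.88204576e-04, -3.85096777e-04]), 'contact_force': array([-0.32994617,  0.37174869,  0.14359569]), 'wrist_torque': array([ 0.00390575, -0.03931848,  0.04239042]), 'finger_force': 0.0, 'opening': 0.9993556791459594}
```

View pics/scene.png

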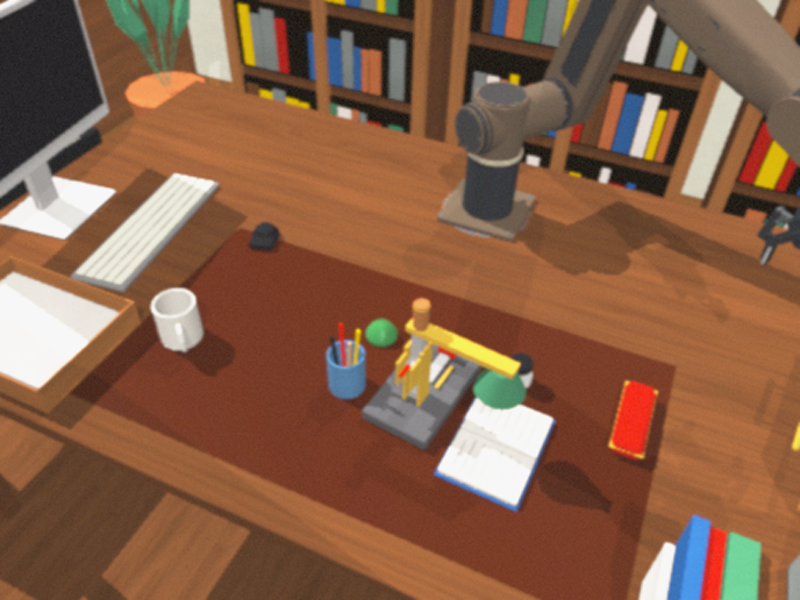

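View pics/side.png

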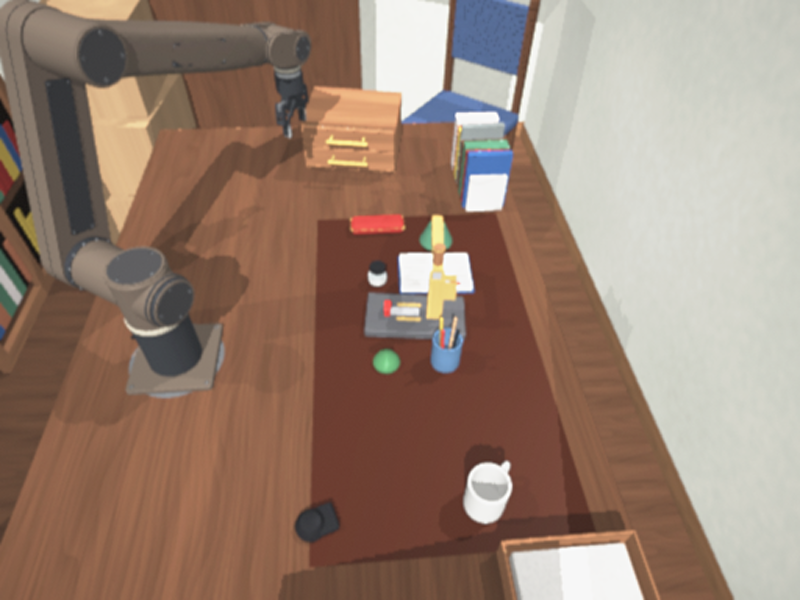

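Scene view: the knob top is at about (421,303) and the foot spans (365–480, 350–445). Side view: the knob is at about (438,247) and the red latch at (388,309). The pen pot stands beside the column. I'll enlarge both areas.

```bash
python3 - <<'E'
import cv2,pickle,numpy as np
d=pickle.load(open("d.pkl","rb"))
a=d["scene"]["image"][180:300,200:360,::-1]; b=d["side"]["image"][130:250,210:330,::-1]
A=cv2.resize(a,(640,480),interpolation=cv2.INTER_CUBIC);cv2.imwrite("pics/sc.png",A)
B=cv2.resize(b,(600,600),interpolation=cv2.INTER_CUBIC);cv2.imwrite("pics/sd.png",B)
E
```

```text
(no output)
```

View pics/sc.png

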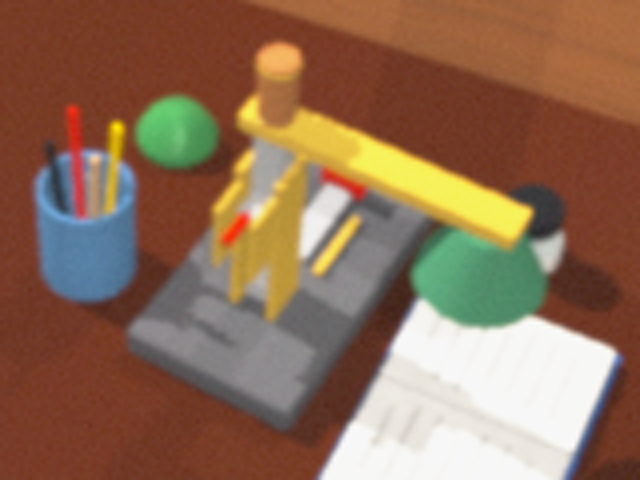

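View pics/sd.png

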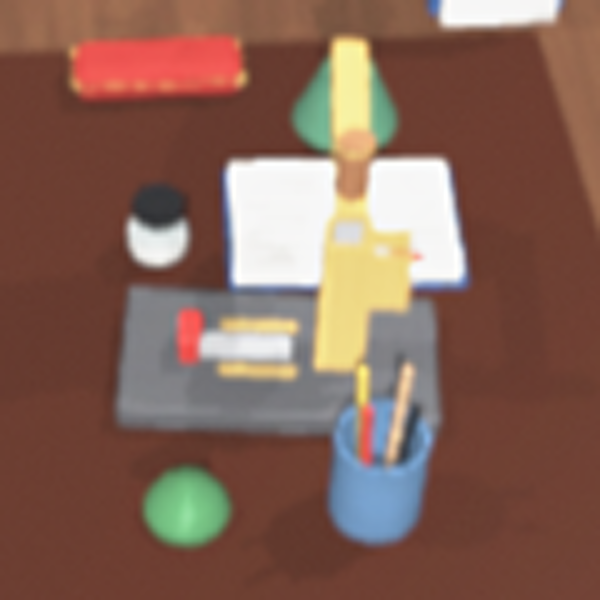

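Scene crop: the knob top is at (280,60), with foot top corners at (130,336) and (288,418). Side crop: the knob top is at (356,143), the foot top corners are (132,290), (120,410), (437,412) and (434,296), and the red latch covers x 177–203, y 310–363.

```bash
cat > h.py <<'E'
import numpy as np,cv2
from scipy.spatial.transform import Rotation as Ro
def px(U,V,s,o): return np.array([(U+.5)/s-.5+o[0],(V+.5)/s-.5+o[1]])
def ray(c,p):
    R=np.array(c["R"]);t=np.array(c["t"])
    return -R.T@t, R.T@np.array([(p[0]-c["cx"])/c["fx"],(p[1]-c["cy"])/c["fy"],1])
def plane(c,p,z):
    o,d=ray(c,p); return o+d*(z-o[2])/d[2]
def proj(c,X):
    q=np.array(c["R"])@X+c["t"]; return np.array([c["fx"]*q[0]/q[2]+c["cx"],c["fy"]*q[1]/q[2]+c["cy"]])
def tri(L):
    A=np.zeros((3,3));b=np.zeros(3)
    for c,p in L:
        o,d=ray(c,p);d=d/np.linalg.norm(d);M=np.eye(3)-np.outer(d,d);A+=M;b+=M@o
    return np.linalg.solve(A,b)
E
python3 - <<'E'
from h import *
import pickle
d=pickle.load(open("d.pkl","rb"));a,b=d["scene"],d["side"]
P=lambda u,v:px(u,v,4,(200,180)); Q=lambda u,v:px(u,v,5,(210,130))
k=tri([(a,P(280,60)),(b,Q(356,143))]);print("knob",k,proj(a,k)-P(280,60),proj(b,k)-Q(356,143))
for u in [(130,336),(288,418)]:print("sc",plane(a,P(*u),.024))
for u in [(132,290),(120,410),(437,412),(434,296)]:print("sd",plane(b,Q(*u),.024))
print("latch ends top z.05",plane(b,Q(190,312),.05),plane(b,Q(177,338),.045))
for n,c,p in[("ink",b,Q(158,262)),("pw",b,Q(187,540)),("pot",b,Q(376,535)),("pot",a,P(88,292)),("pw",a,P(176,160)),("ink",a,P(545,268))]:print(n,plane(c,p,0))
E
```

```text
knob [0.62416485 0.07862609 0.24759556] [-0.05058346  0.0375073 ] [-0.03192549 -0.03083068]
sc [0.70088291 0.01060279 0.024     ]
sc [0.71634769 0.13449872 0.024     ]
sd [0.46607805 0.1580224  0.024     ]
sd [0.45103872 0.03225385 0.024     ]
sd [0.6945169  0.01349624 0.024     ]
sd [0.71174342 0.13494882 0.024     ]
latch ends top z.05 [0.50998685 0.10679904 0.05      ] [0.49830198 0.08456374 0.045     ]
ink [0.49002281 0.21162731 0.        ]
pw [ 0.49539078 -0.07560624  0.        ]
pot [ 0.63579489 -0.08106067  0.        ]
pot [ 0.66240884 -0.04256327  0.        ]
pw [ 0.51860294 -0.04116788  0.        ]
ink [0.49940419 0.24832547 0.        ]
```

```bash
cat >> h.py <<'E'
def go(p,yaw,st=None):
    """turn (tool rotvec) making the tool point down with its y axis at yaw, then shift in the turned axes"""
    from plant import ctrl
    s=ctrl.get_state(); R=Ro.from_quat(s["tcp_rot"]); y=np.array([np.cos(yaw),np.sin(yaw),0]);z=np.array([0,0,-1.])
    T=np.column_stack([np.cross(y,z),y,z]); print("turn",(R.inv()*Ro.from_matrix(T)).as_rotvec().round(4),"shift",(T.T@(np.array(p)-s["eef_pos"])).round(4),"F",s["contact_force"].round(2),"q",s["qpos"].round(2))
E
python3 -c "
from h import *
go([.61,.079,.34],np.pi/2-.1)"
```

```text
turn [-0.002  -0.0007 -0.3338] shift [-0.3782 -0.4977 -0.0929] F [-0.33  0.37  0.14] q [ 0.99  0.29  1.58  0.    1.28 -0.15]
```

>>> {"op": "drive_tool", "data": {
  "moves": [
    [[0,0,-0.167],[0,0,-0.05],0.085],
    [[-0.002,0,-0.167],[0,0,-0.043],0.085],
    [[0,0,0],[-0.035,-0.045,0],0.085],
    [[0,0,0],[-0.035,-0.045,0],0.085],
    [[0,0,0],[-0.035,-0.045,0],0.085]
  ]
}}

```text
time: 0.72
eef_pos: [0.3751, 0.4661, 0.3405]
tcp_rot: [0.05, 0.999, 0.001, -0.0]
contact_force: [1.5, 0.2, -0.1]
opening: 0.994
finger_force: 0.0
```

>>> {"op": "drive_tool", "data": {
  "moves": [
    [[0,0,0],[-0.035,-0.045,0],0.085],
    [[0,0,0],[-0.035,-0.045,0],0.085],
    [[0,0,0],[-0.035,-0.045,0],0.085],
    [[0,0,0],[-0.035,-0.045,0],0.085],
    [[0,0,0],[-0.035,-0.045,0],0.085]
  ]
}}

```text
time: 1.35
eef_pos: [0.5269, 0.2247, 0.3402]
tcp_rot: [0.05, 0.999, 0.001, -0.0]
contact_force: [0.6, -0.2, 1.1]
opening: 0.992
finger_force: 0.0
```

>>> {"op": "drive_tool", "data": {
  "moves": [
    [[0,0,0],[-0.035,-0.045,0],0.085],
    [[0,0,0],[-0.035,-0.045,0],0.085],
    [[0,0,0],[-0.028,-0.0025,0],0.085],
    [[0,0,0],[0,0,0],0.085]
  ]
}}

```text
time: 1.85
eef_pos: [0.6155, 0.1233, 0.3391]
tcp_rot: [0.051, 0.999, 0.001, -0.001]
contact_force: [-0.3, -0.5, 0.3]
opening: 0.996
finger_force: 0.0
```

```bash
python3 - <<'E'
from h import *
from plant import ctrl
import pickle
s=ctrl.get_state();print(s["eef_pos"],s["contact_force"],s["time"])
c=ctrl.read_camera("wrist");pickle.dump(c,open("w.pkl","wb"))
cv2.imwrite("pics/w1.png",cv2.resize(c["image"][:,:,::-1],(800,600),interpolation=cv2.INTER_CUBIC))
print(proj(c,np.array([.624,.0786,.2476])),1.5625)
go([.624,.079,.226],np.pi/2-.1)
E
```

```text
[0.61547357 0.12330951 0.33908632] [-0.26383576 -0.48868002  0.27953968] 1.85
[195.24446666 219.72910669] 1.5625
turn [ 0.0019 -0.0022 -0.0007] shift [-0.0139 -0.0441  0.1134] F [-0.66 -0.46  0.18] q [ 0.04  0.13  1.6   0.    1.42 -1.43]
```

View pics/w1.png

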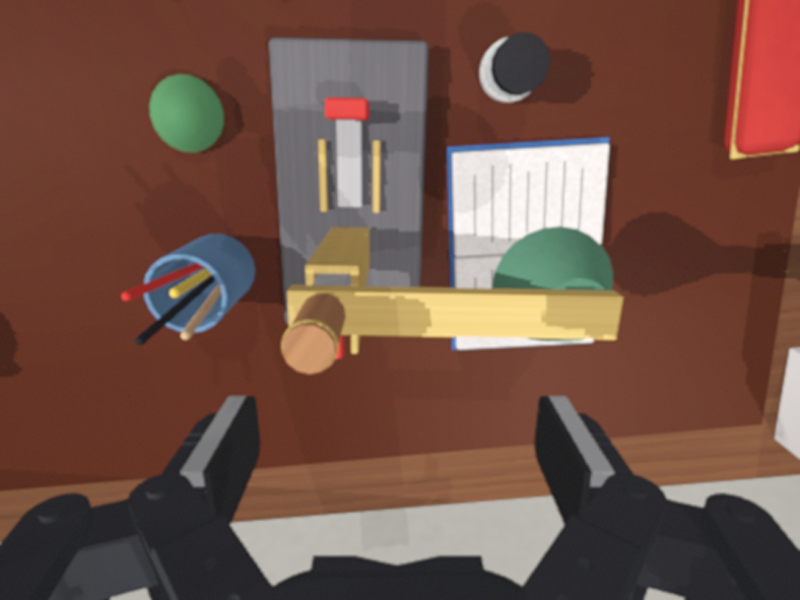

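Wrist view: the knob top is centred at (310,346), the latch's far top edge (the pushing face) runs from (325,98) to (368,99), and the foot's −x corners are (270,39) and (427,43). The fingers are open on both sides, with the knob between them once I shift.

```bash
python3 - <<'E'
from h import *
import pickle
c=pickle.load(open("w.pkl","rb"));W=lambda u,v:px(u,v,1.5625,(0,0))
print("knob",plane(c,W(310,346),.2476))
for u in[(325,98),(368,99)]:print("latch",plane(c,W(*u),.05))
for u in[(270,39),(427,43)]:print("foot",plane(c,W(*u),.024))
d=pickle.load(open("d.pkl","rb"));a,b=d["scene"],d["side"]
k=tri([(a,px(280,60,4,(200,180))),(b,px(356,143,5,(210,130))),(c,W(310,346))]);print(k)
print("pot, z135",plane(c,W(125,295),.135),"pw",plane(c,W(187,113),.017),"ink",plane(c,W(520,63),.055))
go([k[0],k[1],.226],np.pi/2-.1)
E
```

```text
knob [0.62548604 0.08064094 0.2476    ]
latch [0.50044725 0.07968132 0.05      ]
latch [0.50463048 0.11323729 0.05      ]
foot [0.45026358 0.03887628 0.024     ]
foot [0.46606844 0.16464311 0.024     ]
[0.62478425 0.07954025 0.2475782 ]
pot, z135 [ 0.62078131 -0.07022614  0.135     ] pw [ 0.49759728 -0.04376201  0.017     ] ink [0.49157209 0.23171197 0.055     ]
turn [ 0.0019 -0.0022 -0.0007] shift [-0.0146 -0.0434  0.1134] F [-0.66 -0.46  0.18] q [ 0.04  0.13  1.6   0.    1.42 -1.43]
```

>>> {"op": "drive_tool", "data": {
  "moves": [
    [[0.002,-0.002,0],[-0.015,-0.043,0],0.085],
    [[0,0,0],[0,0,0.04],0.085],
    [[0,0,0],[0,0,0.04],0.085],
    [[0,0,0],[0,0,0.024],0.085],
    [[0,0,0],[0,0,0.008],0.085]
  ]
}}

```text
time: 2.52
eef_pos: [0.6236, 0.0814, 0.2262]
tcp_rot: [0.049, 0.999, -0.0, -0.001]
contact_force: [0.3, -0.1, 0.2]
opening: 0.995
finger_force: 0.0
```

>>> {"op": "drive_tool", "data": {
  "moves": [
    [[0,0,0],[0,0,0],0.055],
    [[0,0,0],[0,0,0],0.055]
  ]
}}

```text
time: 2.78
eef_pos: [0.6263, 0.0806, 0.2304]
tcp_rot: [0.05, 0.999, -0.0, 0.003]
contact_force: [0.2, -0.7, -0.1]
opening: 0.648
finger_force: 0.0
```

```bash
python3 - <<'E'
from h import *
from plant import ctrl
c=ctrl.read_camera("wrist")
cv2.imwrite("pics/w2.png",c["image"][:,:,::-1])
s=ctrl.get_state();print(s["eef_pos"],s["opening"])
go([.625,.0800,.226],np.pi/2-.1)
E
```

```text
[0.62631021 0.08050138 0.23035672] 0.6407333685608915
turn [0.0002 0.0052 0.0006] shift [ 0.0013 -0.0006  0.0044] F [-0.37 -0.06  0.2 ] q [-0.03  0.2   1.71 -0.    1.22 -1.5 ]
```

View pics/w2.png

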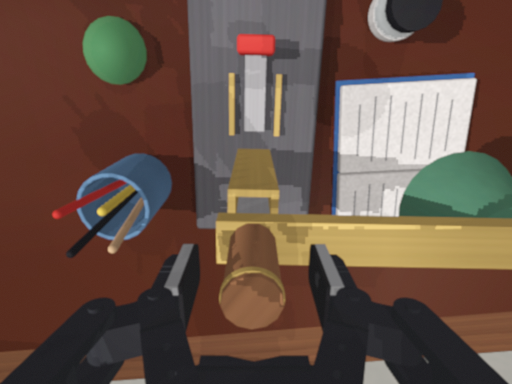

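The knob is centred between the fingers: knob about (253,295), finger midline about x=252. Closing.

>>> {"op": "drive_tool", "data": {
  "moves": [
    [[0,0,0],[0,0,0],0.03],
    [[0,0,0],[0,0,0],0.02],
    [[0,0,0],[0,0,0],0.015],
    [[0,0,0],[0,0,0],0.01],
    [[0,0,0],[0,0,0],0.01]
  ],
  "grip_force": 60
}}

```text
time: 3.45
eef_pos: [0.6259, 0.0798, 0.2294]
tcp_rot: [0.05, 0.999, -0.001, 0.002]
contact_force: [-1.8, -2.6, 5.1]
opening: 0.282
finger_force: 58.9
```

>>> {"op": "drive_tool", "data": {
  "moves": [
    [[0,0,0],[0,0,0],0.01],
    [[0,0,0],[0,0,0],0.01]
  ]
}}

```text
time: 3.7
eef_pos: [0.6259, 0.0798, 0.2295]
tcp_rot: [0.05, 0.999, -0.001, 0.002]
contact_force: [-1.9, -3.0, 4.9]
opening: 0.282
finger_force: 58.9
```

>>> {"op": "drive_tool", "data": {
  "moves": [
    [[0,0,0],[0,0,-0.001],0.01],
    [[0,0,0],[0,0,-0.001],0.01],
    [[0,0,0],[0,0,0],0.01]
  ]
}}

```text
time: 4.08
eef_pos: [0.6258, 0.0798, 0.2295]
tcp_rot: [0.05, 0.999, -0.0, 0.001]
contact_force: [3.2, -3.3, -1.6]
opening: 0.28
finger_force: 58.8
```

>>> {"op": "drive_tool", "data": {
  "moves": [
    [[0,0,0],[0,0,-0.001],0.01],
    [[0,0,0],[0,0,-0.001],0.01],
    [[0,0,0],[0,0,0],0.01]
  ]
}}

```text
time: 4.45
eef_pos: [0.6258, 0.0798, 0.23]
tcp_rot: [0.05, 0.999, -0.0, 0.001]
contact_force: [5.3, -3.2, -6.1]
opening: 0.277
finger_force: 59.1
```

>>> {"op": "drive_tool", "data": {
  "moves": [
    [[0,0,0],[0,0,-0.001],0.01],
    [[0,0,0],[0,0,-0.001],0.01],
    [[0,0,0],[0,0,0],0.01]
  ]
}}

```text
time: 4.82
eef_pos: [0.6258, 0.0798, 0.232]
tcp_rot: [0.05, 0.999, -0.0, 0.001]
contact_force: [6.0, -4.6, -7.0]
opening: 0.276
finger_force: 59.1
```

>>> {"op": "drive_tool", "data": {
  "moves": [
    [[0,0,0],[0,0,-0.001],0.01],
    [[0,0,0],[0,0,-0.001],0.01]
  ]
}}

```text
time: 5.08
eef_pos: [0.6258, 0.0798, 0.2338]
tcp_rot: [0.05, 0.999, -0.0, 0.001]
contact_force: [5.9, -3.5, -6.6]
opening: 0.279
finger_force: 59.1
```

>>> {"op": "drive_tool", "data": {
  "moves": [
    [[0,0,0],[0,0,-0.001],0.01],
    [[0,0,0],[0,0,-0.001],0.01]
  ]
}}

```text
time: 5.32
eef_pos: [0.6258, 0.0798, 0.2358]
tcp_rot: [0.05, 0.999, -0.0, 0.001]
contact_force: [6.2, -3.6, -6.4]
opening: 0.28
finger_force: 59.1
```

>>> {"op": "drive_tool", "data": {
  "moves": [
    [[0,0,0],[-0.001,-0.0005,-0.001],0.01],
    [[0,0,0],[0,0,-0.001],0.01]
  ]
}}

```text
time: 5.58
eef_pos: [0.6258, 0.0798, 0.2381]
tcp_rot: [0.05, 0.999, 0.0, -0.0]
contact_force: [2.4, -1.7, -6.9]
opening: 0.277
finger_force: 59.1
```

>>> {"op": "drive_tool", "data": {
  "moves": [
    [[0,0,0],[0,0,-0.001],0.01],
    [[0,0,0],[0,0,-0.001],0.01]
  ]
}}

```text
time: 5.82
eef_pos: [0.6258, 0.0798, 0.2418]
tcp_rot: [0.05, 0.999, 0.0, -0.0]
contact_force: [1.2, -2.1, -8.0]
opening: 0.273
finger_force: 59.1
```

>>> {"op": "drive_tool", "data": {
  "moves": [
    [[0,0,0],[0,0,-0.001],0.01],
    [[0,0,0],[0,0,-0.001],0.01]
  ]
}}

```text
time: 6.08
eef_pos: [0.6259, 0.0798, 0.2442]
tcp_rot: [0.05, 0.999, -0.0, 0.0]
contact_force: [0.5, -1.6, -7.2]
opening: 0.276
finger_force: 59.1
```

>>> {"op": "drive_tool", "data": {
  "moves": [
    [[0,0,0],[0,0,-0.001],0.01],
    [[0,0,0],[0,0,-0.001],0.01]
  ]
}}

```text
time: 6.32
eef_pos: [0.6259, 0.0798, 0.2462]
tcp_rot: [0.05, 0.999, -0.0, 0.0]
contact_force: [-3.2, -1.6, -6.1]
opening: 0.277
finger_force: 59.1
```

>>> {"op": "drive_tool", "data": {
  "moves": [
    [[0,0,0],[0,0,-0.001],0.01],
    [[0,0,0],[0,0,-0.001],0.01]
  ]
}}

```text
time: 6.58
eef_pos: [0.6259, 0.0798, 0.2481]
tcp_rot: [0.05, 0.999, -0.0, 0.0]
contact_force: [-4.2, -2.3, -6.9]
opening: 0.277
finger_force: 59.1
```

>>> {"op": "drive_tool", "data": {
  "moves": [
    [[0,0,0],[0,0,-0.001],0.01],
    [[0,0,0],[0,0,-0.001],0.01]
  ]
}}

```text
time: 6.82
eef_pos: [0.6259, 0.0798, 0.2501]
tcp_rot: [0.05, 0.999, -0.0, 0.0]
contact_force: [-5.8, -1.5, -7.4]
opening: 0.279
finger_force: 59.1
```

>>> {"op": "drive_tool", "data": {
  "moves": [
    [[0,0,0],[0,0,-0.001],0.01],
    [[0,0,0],[0,0,-0.001],0.01]
  ]
}}

```text
time: 7.08
eef_pos: [0.6259, 0.0798, 0.2522]
tcp_rot: [0.05, 0.999, -0.0, 0.0]
contact_force: [-6.0, -1.5, -6.6]
opening: 0.279
finger_force: 59.1
```

>>> {"op": "drive_tool", "data": {
  "moves": [
    [[0,0,0],[0,0,-0.001],0.01],
    [[0,0,0],[0,0,-0.001],0.01]
  ]
}}

```text
time: 7.32
eef_pos: [0.6259, 0.0798, 0.2542]
tcp_rot: [0.05, 0.999, -0.0, 0.0]
contact_force: [-5.0, -1.3, -6.8]
opening: 0.277
finger_force: 59.1
```

>>> {"op": "drive_tool", "data": {
  "moves": [
    [[0,0,0],[0.0005,0,-0.001],0.01],
    [[0,0,0],[0,0,-0.001],0.01]
  ]
}}

```text
time: 7.58
eef_pos: [0.6259, 0.0798, 0.2565]
tcp_rot: [0.05, 0.999, -0.0, 0.001]
contact_force: [-3.7, -1.3, -6.7]
opening: 0.277
finger_force: 59.1
```

>>> {"op": "drive_tool", "data": {
  "moves": [
    [[0,0,0],[0,0,-0.001],0.01],
    [[0,0,0],[0,0,-0.001],0.01]
  ]
}}

```text
time: 7.82
eef_pos: [0.6259, 0.0798, 0.2584]
tcp_rot: [0.05, 0.999, -0.0, 0.001]
contact_force: [-4.7, -1.4, -8.3]
opening: 0.277
finger_force: 59.1
```

>>> {"op": "drive_tool", "data": {
  "moves": [
    [[0,0,0],[0,0,-0.001],0.01],
    [[0,0,0],[0,0,-0.001],0.01]
  ]
}}

```text
time: 8.07
eef_pos: [0.6259, 0.0798, 0.2604]
tcp_rot: [0.05, 0.999, -0.0, 0.001]
contact_force: [-5.2, -1.4, -8.7]
opening: 0.28
finger_force: 59.1
```

>>> {"op": "drive_tool", "data": {
  "moves": [
    [[0,0,0],[0,0,-0.001],0.01],
    [[0,0,0],[0,0,-0.001],0.01]
  ]
}}

```text
time: 8.32
eef_pos: [0.6258, 0.0798, 0.2612]
tcp_rot: [0.05, 0.999, 0.0, 0.001]
contact_force: [-1.0, -0.7, -12.8]
opening: 0.282
finger_force: 59.4
```

>>> {"op": "drive_tool", "data": {
  "moves": [
    [[0,0,0],[0,0,-0.001],0.01],
    [[0,0,0],[0,0,-0.001],0.01]
  ]
}}

```text
time: 8.57
eef_pos: [0.6258, 0.0798, 0.2634]
tcp_rot: [0.05, 0.999, 0.0, 0.001]
contact_force: [-1.3, -0.0, -13.7]
opening: 0.276
finger_force: 59.4
```

>>> {"op": "drive_tool", "data": {
  "moves": [
    [[0,0,0],[0,0,-0.001],0.01],
    [[0,0,0],[0,0,-0.001],0.01]
  ]
}}

```text
time: 8.82
eef_pos: [0.6259, 0.0798, 0.2665]
tcp_rot: [0.05, 0.999, -0.0, 0.001]
contact_force: [-3.9, 0.2, -9.0]
opening: 0.279
finger_force: 59.7
```

>>> {"op": "drive_tool", "data": {
  "moves": [
    [[0,0,0],[0,0,-0.001],0.01],
    [[0,0,0],[0,0,-0.001],0.01]
  ]
}}

```text
time: 9.07
eef_pos: [0.6259, 0.0798, 0.27]
tcp_rot: [0.05, 0.999, -0.0, 0.001]
contact_force: [-4.0, -0.3, -7.8]
opening: 0.276
finger_force: 59.7
```

>>> {"op": "drive_tool", "data": {
  "moves": [
    [[0,0,0],[0,0,-0.001],0.01],
    [[0,0,0],[0,0,-0.001],0.01]
  ]
}}

```text
time: 9.32
eef_pos: [0.6259, 0.0798, 0.2719]
tcp_rot: [0.05, 0.999, -0.0, 0.001]
contact_force: [-4.8, -0.3, -7.0]
opening: 0.278
finger_force: 59.7
```

>>> {"op": "drive_tool", "data": {
  "moves": [
    [[0,0,0],[0,0,-0.001],0.01],
    [[0,0,0],[0,0,-0.001],0.01]
  ]
}}

```text
time: 9.57
eef_pos: [0.6259, 0.0798, 0.2736]
tcp_rot: [0.05, 0.999, -0.0, 0.001]
contact_force: [-5.7, -0.7, -9.1]
opening: 0.276
finger_force: 59.7
```

>>> {"op": "drive_tool", "data": {
  "moves": [
    [[0,0,0],[0,0,-0.001],0.01],
    [[0,0,0],[0,0,-0.001],0.01]
  ]
}}

```text
time: 9.82
eef_pos: [0.6259, 0.0798, 0.274]
tcp_rot: [0.05, 0.999, 0.0, 0.001]
contact_force: [-3.4, -0.1, -12.3]
opening: 0.276
finger_force: 59.7
```

Tooth 1's force fell off at z≈0.265, so click 1 should be near 0.2695. Tooth 2 is now rising, so I expect clicks near 0.2825, 0.2955 and 0.3085, with a fifth at 0.3215.

>>> {"op": "drive_tool", "data": {
  "moves": [
    [[0,0,0],[0,0,-0.001],0.01],
    [[0,0,0],[0,0,-0.001],0.01]
  ]
}}

```text
time: 10.07
eef_pos: [0.6259, 0.0798, 0.2753]
tcp_rot: [0.05, 0.999, 0.0, 0.001]
contact_force: [-1.8, 0.2, -14.3]
opening: 0.278
finger_force: 59.7
```

>>> {"op": "drive_tool", "data": {
  "moves": [
    [[0,0,0],[0,0,-0.001],0.01],
    [[0,0,0],[0,0,-0.001],0.01]
  ]
}}

```text
time: 10.32
eef_pos: [0.6258, 0.0798, 0.2778]
tcp_rot: [0.05, 0.999, -0.0, 0.001]
contact_force: [-1.6, 1.2, -14.1]
opening: 0.273
finger_force: 59.6
```

>>> {"op": "drive_tool", "data": {
  "moves": [
    [[0,0,0],[0,0,-0.001],0.01],
    [[0,0,0],[0,0,-0.001],0.01]
  ]
}}

```text
time: 10.58
eef_pos: [0.6259, 0.0798, 0.2821]
tcp_rot: [0.05, 0.999, -0.0, 0.001]
contact_force: [-5.0, 1.0, -7.9]
opening: 0.276
finger_force: 59.7
```

>>> {"op": "drive_tool", "data": {
  "moves": [
    [[0,0,0],[0,0,-0.001],0.01],
    [[0,0,0],[0,0,-0.001],0.01]
  ]
}}

```text
time: 10.82
eef_pos: [0.6259, 0.0798, 0.2847]
tcp_rot: [0.05, 0.999, -0.0, 0.002]
contact_force: [-5.5, 0.3, -6.7]
opening: 0.275
finger_force: 59.7
```

>>> {"op": "drive_tool", "data": {
  "moves": [
    [[0,0,0],[0,0,-0.001],0.01],
    [[0,0,0],[0,0,-0.001],0.01]
  ]
}}

```text
time: 11.08
eef_pos: [0.6259, 0.0798, 0.2866]
tcp_rot: [0.05, 0.999, -0.0, 0.002]
contact_force: [-4.7, 0.2, -8.4]
opening: 0.279
finger_force: 59.7
```

>>> {"op": "drive_tool", "data": {
  "moves": [
    [[0,0,0],[0,0,-0.001],0.01],
    [[0,0,0],[0,0,-0.001],0.01]
  ]
}}

```text
time: 11.32
eef_pos: [0.6259, 0.0798, 0.2869]
tcp_rot: [0.05, 0.999, -0.0, 0.001]
contact_force: [-4.2, 0.6, -10.8]
opening: 0.274
finger_force: 59.7
```

>>> {"op": "drive_tool", "data": {
  "moves": [
    [[0,0,0],[0,0,-0.001],0.01],
    [[0,0,0],[0,0,-0.001],0.01]
  ]
}}

```text
time: 11.58
eef_pos: [0.6259, 0.0797, 0.2875]
tcp_rot: [0.05, 0.999, -0.0, 0.001]
contact_force: [-2.5, -0.3, -13.4]
opening: 0.278
finger_force: 59.7
```

>>> {"op": "drive_tool", "data": {
  "moves": [
    [[0,0,0],[0,0,-0.001],0.01],
    [[0,0,0],[0,0,-0.001],0.01]
  ]
}}

```text
time: 11.82
eef_pos: [0.6259, 0.0798, 0.2898]
tcp_rot: [0.05, 0.999, -0.0, 0.001]
contact_force: [-3.1, 0.3, -14.2]
opening: 0.282
finger_force: 59.7
```

>>> {"op": "drive_tool", "data": {
  "moves": [
    [[0,0,0],[0,0,-0.001],0.01],
    [[0,0,0],[0,0,-0.001],0.01]
  ]
}}

```text
time: 12.08
eef_pos: [0.6259, 0.0797, 0.293]
tcp_rot: [0.05, 0.999, -0.0, 0.001]
contact_force: [-5.2, 0.9, -8.6]
opening: 0.276
finger_force: 59.7
```

>>> {"op": "drive_tool", "data": {
  "moves": [
    [[0,0,0],[0,0,-0.001],0.01],
    [[0,0,0],[0,0,-0.001],0.01]
  ]
}}

```text
time: 12.32
eef_pos: [0.6259, 0.0798, 0.2967]
tcp_rot: [0.05, 0.999, -0.0, 0.002]
contact_force: [-6.0, 0.7, -6.5]
opening: 0.278
finger_force: 59.7
```

>>> {"op": "drive_tool", "data": {
  "moves": [
    [[0,0,0],[0,0,-0.001],0.01],
    [[0,0,0],[0,0,-0.001],0.01]
  ]
}}

```text
time: 12.58
eef_pos: [0.6259, 0.0798, 0.299]
tcp_rot: [0.05, 0.999, -0.0, 0.002]
contact_force: [-6.3, 0.8, -7.2]
opening: 0.279
finger_force: 59.7
```

>>> {"op": "drive_tool", "data": {
  "moves": [
    [[0,0,0],[0,0,-0.001],0.01],
    [[0,0,0],[0,0,-0.001],0.01]
  ]
}}

```text
time: 12.82
eef_pos: [0.6259, 0.0798, 0.2998]
tcp_rot: [0.05, 0.999, -0.0, 0.002]
contact_force: [-4.0, 0.9, -10.2]
opening: 0.277
finger_force: 59.7
```

Three teeth are past, with force drops near 0.2645, 0.278 and 0.2910. Tooth 4 is rising; I expect its drop near 0.3037 and the click near 0.3085.

>>> {"op": "drive_tool", "data": {
  "moves": [
    [[0,0,0],[0,0,-0.001],0.01],
    [[0,0,0],[0,0,-0.001],0.01]
  ]
}}

```text
time: 13.08
eef_pos: [0.6259, 0.0797, 0.3001]
tcp_rot: [0.05, 0.999, -0.0, 0.001]
contact_force: [-2.7, 0.9, -13.0]
opening: 0.278
finger_force: 59.7
```

>>> {"op": "drive_tool", "data": {
  "moves": [
    [[0,0,0],[0,0,-0.001],0.01],
    [[0,0,0],[0,0,-0.001],0.01]
  ]
}}

```text
time: 13.32
eef_pos: [0.6258, 0.0798, 0.3017]
tcp_rot: [0.05, 0.999, -0.0, 0.001]
contact_force: [-1.7, 0.4, -13.5]
opening: 0.278
finger_force: 59.7
```

>>> {"op": "drive_tool", "data": {
  "moves": [
    [[0,0,0],[0,0,-0.001],0.01],
    [[0,0,0],[0,0,-0.001],0.01]
  ]
}}

```text
time: 13.58
eef_pos: [0.6259, 0.0798, 0.304]
tcp_rot: [0.05, 0.999, -0.0, 0.001]
contact_force: [-2.3, 0.7, -15.3]
opening: 0.277
finger_force: 59.6
```

>>> {"op": "drive_tool", "data": {
  "moves": [
    [[0,0,0],[0,0,0],0.01],
    [[0,0,0],[0,0,0],0.01]
  ]
}}

```text
time: 13.82
eef_pos: [0.6259, 0.0798, 0.3061]
tcp_rot: [0.05, 0.999, -0.0, 0.001]
contact_force: [-4.9, 0.3, -8.5]
opening: 0.278
finger_force: 59.7
```

>>> {"op": "drive_tool", "data": {
  "moves": [
    [[0,0,0],[0,0,-0.001],0.01],
    [[0,0,0],[0,0,-0.001],0.01]
  ]
}}

```text
time: 14.08
eef_pos: [0.6259, 0.0798, 0.3083]
tcp_rot: [0.05, 0.999, -0.0, 0.002]
contact_force: [-5.2, 0.5, -8.4]
opening: 0.278
finger_force: 59.7
```

>>> {"op": "drive_tool", "data": {
  "moves": [
    [[0,0,0],[0,0,-0.001],0.01],
    [[0,0,0],[0,0,-0.001],0.01],
    [[0,0,0],[0,0,0],0.01]
  ]
}}

```text
time: 14.45
eef_pos: [0.6259, 0.0798, 0.3111]
tcp_rot: [0.05, 0.999, -0.0, 0.002]
contact_force: [-5.8, 1.0, -6.9]
opening: 0.276
finger_force: 59.7
```

>>> {"op": "drive_tool", "data": {
  "moves": [
    [[0,0,0],[0,0,0],0.01],
    [[0,0,0],[0,0,0],0.01]
  ]
}}

```text
time: 14.7
eef_pos: [0.6259, 0.0798, 0.3111]
tcp_rot: [0.05, 0.999, -0.0, 0.002]
contact_force: [-6.3, 0.9, -8.1]
opening: 0.277
finger_force: 59.7
```

>>> {"op": "drive_tool", "data": {
  "moves": [
    [[0,0,0],[0,0,-0.001],0.01],
    [[0,0,0],[0,0,0],0.01]
  ]
}}

```text
time: 14.95
eef_pos: [0.6259, 0.0798, 0.3121]
tcp_rot: [0.05, 0.999, -0.0, 0.002]
contact_force: [-5.8, 0.6, -6.3]
opening: 0.276
finger_force: 59.7
```

>>> {"op": "drive_tool", "data": {
  "moves": [
    [[0,0,0],[0,0,0.0005],0.01],
    [[0,0,0],[0,0,0.0005],0.01],
    [[0,0,0],[0,0,0.0005],0.01]
  ]
}}

```text
time: 15.32
eef_pos: [0.6259, 0.0798, 0.3111]
tcp_rot: [0.05, 0.999, -0.0, 0.002]
contact_force: [-6.3, 1.0, -6.6]
opening: 0.279
finger_force: 59.7
```

>>> {"op": "drive_tool", "data": {
  "moves": [
    [[0,0,0],[0,0,0.0005],0.01],
    [[0,0,0],[0,0,0.0005],0.01]
  ]
}}

```text
time: 15.58
eef_pos: [0.6259, 0.0797, 0.3101]
tcp_rot: [0.05, 0.999, -0.0, 0.002]
contact_force: [-6.6, 1.0, -5.0]
opening: 0.276
finger_force: 59.7
```

>>> {"op": "drive_tool", "data": {
  "moves": [
    [[0,0,0],[0,0,0.0005],0.01],
    [[0,0,0],[0,0,0.0005],0.01]
  ]
}}

```text
time: 15.82
eef_pos: [0.6259, 0.0798, 0.3091]
tcp_rot: [0.05, 0.999, -0.0, 0.002]
contact_force: [-6.1, 0.6, -6.3]
opening: 0.276
finger_force: 59.7
```

>>> {"op": "drive_tool", "data": {
  "moves": [
    [[0,0,0],[0,0,0.0005],0.01],
    [[0,0,0],[0,0,0],0.01]
  ]
}}

```text
time: 16.08
eef_pos: [0.6259, 0.0798, 0.3089]
tcp_rot: [0.05, 0.999, -0.0, 0.002]
contact_force: [-6.8, 1.0, -4.8]
opening: 0.281
finger_force: 59.8
```

Slowing on contact. I'll keep going in half-millimetre steps until the force is near zero.

>>> {"op": "drive_tool", "data": {
  "moves": [
    [[0,0,0],[0,0,0.0005],0.01],
    [[0,0,0],[0,0,0],0.01]
  ]
}}

```text
time: 16.32
eef_pos: [0.6259, 0.0798, 0.3088]
tcp_rot: [0.05, 0.999, -0.0, 0.002]
contact_force: [-7.4, 0.5, -3.3]
opening: 0.278
finger_force: 59.9
```

>>> {"op": "drive_tool", "data": {
  "moves": [
    [[0,0,0],[0,0,0.0005],0.01],
    [[0,0,0],[0,0,0],0.01]
  ]
}}

```text
time: 16.58
eef_pos: [0.6259, 0.0798, 0.3088]
tcp_rot: [0.05, 0.999, -0.0, 0.002]
contact_force: [-8.2, -0.3, -2.6]
opening: 0.279
finger_force: 60.0
```

>>> {"op": "drive_tool", "data": {
  "moves": [
    [[0,0,0],[0,0,0.0005],0.01],
    [[0,0,0],[0,0,0],0.01]
  ]
}}

```text
time: 16.82
eef_pos: [0.6259, 0.0798, 0.3088]
tcp_rot: [0.05, 0.999, -0.0, 0.002]
contact_force: [-9.3, 0.8, -2.2]
opening: 0.279
finger_force: 60.1
```

>>> {"op": "drive_tool", "data": {
  "moves": [
    [[0,0,0],[0.0005,0,0.0005],0.01],
    [[0,0,0],[0.0005,0,0.0005],0.01],
    [[0,0,0],[0,0,0],0.01]
  ]
}}

```text
time: 17.2
eef_pos: [0.6259, 0.0798, 0.3087]
tcp_rot: [0.05, 0.999, -0.0, 0.004]
contact_force: [-6.4, 0.7, -0.6]
opening: 0.275
finger_force: 60.4
```

>>> {"op": "drive_tool", "data": {
  "moves": [
    [[0,0,0],[0.0005,0,0.0005],0.01],
    [[0,0,0],[0,0,0],0.01]
  ]
}}

```text
time: 17.45
eef_pos: [0.6259, 0.0797, 0.3086]
tcp_rot: [0.05, 0.999, -0.0, 0.005]
contact_force: [-5.9, 0.8, 5.1]
opening: 0.275
finger_force: 60.8
```

The column is resting on the pawl. I'll ease off slightly and release.

>>> {"op": "drive_tool", "data": {
  "moves": [
    [[0,0,0],[0,0,-0.0004],0.01],
    [[0,0,0],[0,0,0],0.01]
  ],
  "grip_force": 20
}}

```text
time: 17.7
eef_pos: [0.6259, 0.0798, 0.3086]
tcp_rot: [0.05, 0.999, -0.0, 0.005]
contact_force: [-4.9, -0.1, 5.9]
opening: 0.277
finger_force: 60.9
```

>>> {"op": "drive_tool", "data": {
  "moves": [
    [[0,0,0],[0,0,0],0.03],
    [[0,0,0],[0,0,0],0.04],
    [[0,0,0],[0,0,0],0.055],
    [[0,0,0],[0,0,0],0.06],
    [[0,0,0],[0,0,0],0.06]
  ]
}}

```text
time: 18.32
eef_pos: [0.6245, 0.0799, 0.3026]
tcp_rot: [0.05, 0.999, -0.0, 0.001]
contact_force: [-0.1, 0.5, 0.1]
opening: 0.701
finger_force: 0.0
```

```bash
python3 - <<'E'
from h import *
from plant import ctrl
import pickle
s=ctrl.get_state();print(s["eef_pos"],s["opening"],s["contact_force"])
c=ctrl.read_camera("side");e=ctrl.read_camera("scene");pickle.dump((c,e),open("d2.pkl","wb"))
a=cv2.resize(c["image"][110:210,240:340,::-1],(400,400),interpolation=cv2.INTER_CUBIC)
b=cv2.resize(e["image"][150:250,220:320,::-1],(400,400),interpolation=cv2.INTER_CUBIC)
cv2.imwrite("pics/s2.png",np.hstack([a,b]))
k=np.array([.6255,.080,.2476])
for l in(0,.0793):print(l,(proj(c,k+[0,0,l])-[240,110])*4,(proj(e,k+[0,0,l])-[220,150])*4)
E
```

```text
[0.62446888 0.07985855 0.30260992] 0.700790301179921 [-0.11538838  0.50167858  0.14898346]
0 [164.38032509 191.55312375] [199.50303862 180.66634883]
0.0793 [171.08491469 120.62650034] [205.60674719  82.99169693]
```

View pics/s2.png

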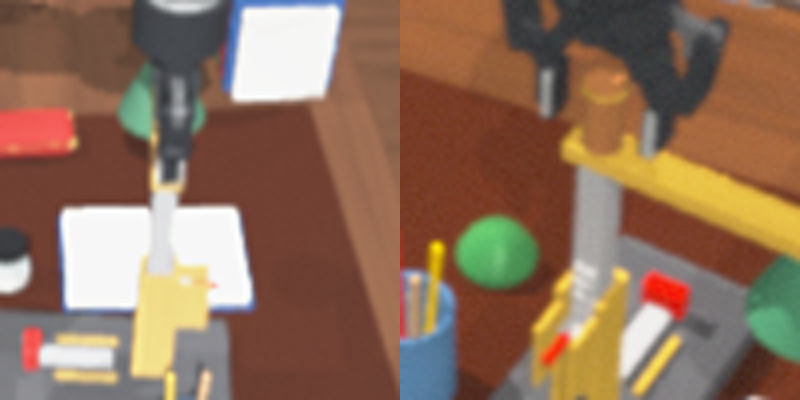

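The side and scene pictures show the knob free and still raised (top at panel (205,83), matching 79 mm of lift), with the fingers open around it. Next I retreat upwards and move to the latch.

>>> {"op": "drive_tool", "data": {
  "moves": [
    [[0,0,0],[0,0,-0.02],0.06],
    [[0,0,0],[0,0,-0.03],0.06],
    [[0,0,0],[0,0,-0.03],0.06],
    [[0,0,0],[0,0,0],0.06]
  ]
}}

```text
time: 18.92
eef_pos: [0.6254, 0.0799, 0.3881]
tcp_rot: [0.05, 0.999, 0.0, 0.005]
contact_force: [0.0, -0.0, 0.2]
opening: 0.703
finger_force: 0.0
```

```bash
python3 - <<'E'
from h import *
go([.4717,.1003,.046],np.pi/2-.124)
E
```

```text
turn [0.0007 0.0108 0.0243] shift [0.155  0.0012 0.3421] F [ 0.05 -0.02  0.19] q [-0.03  0.11  1.53 -0.    1.49 -1.5 ]
```

>>> {"op": "drive_tool", "data": {
  "moves": [
    [[0,0,0.024],[0,0,0],0.0],
    [[0,0,0],[0.04,0,0],0.0],
    [[0,0,0],[0.04,0,0],0.0],
    [[0,0,0],[0.04,0,0],0.0],
    [[0,0,0],[0.035,0.001,0],0.0]
  ]
}}

```text
time: 19.55
eef_pos: [0.4686, 0.1002, 0.3803]
tcp_rot: [0.062, 0.998, -0.0, -0.001]
contact_force: [0.4, 0.2, 0.3]
opening: -0.002
finger_force: 0.0
```

>>> {"op": "drive_tool", "data": {
  "moves": [
    [[0,0,0],[0,0,0.04],0.0],
    [[0,0,0],[0,0,0.05],0.0],
    [[0,0,0],[0,0,0.05],0.0],
    [[0,0,0],[0,0,0.05],0.0],
    [[0,0,0],[0,0,0.04],0.0]
  ]
}}

```text
time: 20.18
eef_pos: [0.4687, 0.1, 0.1485]
tcp_rot: [0.062, 0.998, -0.0, -0.001]
contact_force: [-0.5, -0.1, 0.4]
opening: -0.002
finger_force: 0.0
```

>>> {"op": "drive_tool", "data": {
  "moves": [
    [[0,0,0],[0,0,0.02],0.0],
    [[0,0,0],[0,0,0.0],0.0],
    [[0,0,0],[0,0,0],0.0]
  ]
}}

```text
time: 20.55
eef_pos: [0.4712, 0.1, 0.1327]
tcp_rot: [0.062, 0.998, -0.0, 0.001]
contact_force: [0.2, -0.5, 1.0]
opening: -0.002
finger_force: 0.0
```

```bash
python3 - <<'E'
from h import *
from plant import ctrl
go([.4717,.1003,.046],np.pi/2-.124)
c=ctrl.read_camera("wrist");cv2.imwrite("pics/w3.png",c["image"][:,:,::-1])
s=ctrl.get_state();print(s["eef_pos"],s["opening"])
E
```

```text
turn [ 0.0001  0.0023 -0.0001] shift [-0.0005  0.0004  0.0867] F [ 0.18 -0.48  0.96] q [-0.   -0.01  2.14 -0.    1.02 -1.45]
[0.47168691 0.09998462 0.13340549] 0.0027036339710250924
```

View pics/w3.png

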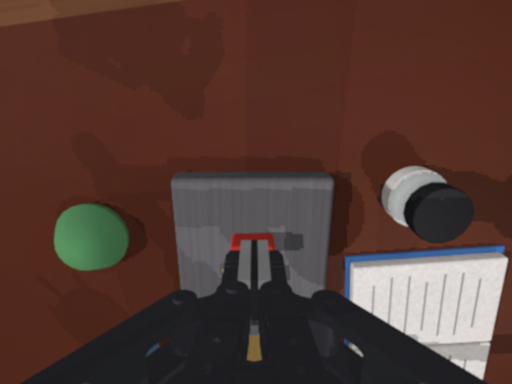

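The closed fingers are centred in y on the red latch, whose far edge is at (253,234). Descending behind its pushing face.

>>> {"op": "drive_tool", "data": {
  "moves": [
    [[0,0,0],[0,0,0.03],0.0],
    [[0,0,0],[0,0,0.03],0.0],
    [[0,0,0],[0,0,0.015],0.0],
    [[0,0,0],[0,0,0.003],0.0],
    [[0,0,0],[0,0,0],0.0]
  ]
}}

```text
time: 21.22
eef_pos: [0.4721, 0.1, 0.0554]
tcp_rot: [0.062, 0.998, 0.0, 0.002]
contact_force: [-0.2, 0.7, 0.3]
opening: 0.002
finger_force: 0.0
```

>>> {"op": "drive_tool", "data": {
  "moves": [
    [[0,0,0],[0,0,0.004],0.0],
    [[0,0,0],[0,0,0.0],0.0],
    [[0,0,0],[0,0,0.0],0.0]
  ]
}}

```text
time: 21.6
eef_pos: [0.4714, 0.1, 0.0507]
tcp_rot: [0.062, 0.998, -0.0, 0.001]
contact_force: [0.1, -0.4, 0.1]
opening: -0.002
finger_force: 0.0
```

Down another 4 mm, then forward in small steps (tool −x is stand +x).

>>> {"op": "drive_tool", "data": {
  "moves": [
    [[0,0,0],[0,0,0.004],0.0],
    [[0,0,0],[-0.004,0,0],0.0],
    [[0,0,0],[-0.004,0,0.0],0.0],
    [[0,0,0],[-0.003,0,0.0],0.0]
  ]
}}

```text
time: 22.1
eef_pos: [0.4827, 0.0985, 0.0466]
tcp_rot: [0.062, 0.998, -0.0, 0.001]
contact_force: [-0.4, -0.2, -0.1]
opening: -0.001
finger_force: 0.0
```

>>> {"op": "drive_tool", "data": {
  "moves": [
    [[0,0,0],[-0.0015,0,0.0],0.0],
    [[0,0,0],[-0.0015,0,0.0],0.0]
  ]
}}

```text
time: 22.35
eef_pos: [0.4852, 0.0982, 0.0465]
tcp_rot: [0.062, 0.998, -0.0, 0.001]
contact_force: [-0.4, 1.3, 0.0]
opening: 0.003
finger_force: 0.0
```

>>> {"op": "drive_tool", "data": {
  "moves": [
    [[0,0,0],[-0.0015,0,0.0],0.0],
    [[0,0,0],[-0.0015,0,0.0],0.0]
  ]
}}

```text
time: 22.6
eef_pos: [0.4882, 0.0979, 0.0465]
tcp_rot: [0.062, 0.998, -0.0, 0.001]
contact_force: [-0.3, -0.0, -0.4]
opening: -0.001
finger_force: 0.0
```

>>> {"op": "drive_tool", "data": {
  "moves": [
    [[0,0,0],[-0.001,0,0.0],0.0],
    [[0,0,0],[-0.001,0,0.0],0.0]
  ]
}}

```text
time: 22.85
eef_pos: [0.4902, 0.0976, 0.0465]
tcp_rot: [0.062, 0.998, -0.0, 0.001]
contact_force: [-0.7, 0.8, 0.2]
opening: -0.006
finger_force: 0.0
```

>>> {"op": "drive_tool", "data": {
  "moves": [
    [[0,0,0],[-0.001,0,0.0],0.0],
    [[0,0,0],[-0.001,0,0.0],0.0]
  ]
}}

```text
time: 23.1
eef_pos: [0.4913, 0.0975, 0.0464]
tcp_rot: [0.062, 0.998, -0.0, -0.0]
contact_force: [-3.1, 1.3, 3.3]
opening: -0.003
finger_force: 1.9
```

>>> {"op": "drive_tool", "data": {
  "moves": [
    [[0,0,0],[-0.001,0,0.0],0.0],
    [[0,0,0],[-0.001,0,0.0],0.0]
  ]
}}

```text
time: 23.35
eef_pos: [0.4933, 0.0972, 0.0463]
tcp_rot: [0.062, 0.998, -0.0, 0.0]
contact_force: [-3.5, 0.3, 3.0]
opening: -0.001
finger_force: 2.0
```

Contact at x≈0.491, with about 4 N of sliding friction. Continuing to the stop.

>>> {"op": "drive_tool", "data": {
  "moves": [
    [[0,0,0],[-0.001,0,0.0],0.0],
    [[0,0,0],[-0.001,0,0.0],0.0]
  ]
}}

```text
time: 23.6
eef_pos: [0.4957, 0.0969, 0.0463]
tcp_rot: [0.062, 0.998, -0.0, 0.001]
contact_force: [-3.0, 1.1, 2.1]
opening: -0.002
finger_force: 2.0
```

>>> {"op": "drive_tool", "data": {
  "moves": [
    [[0,0,0],[-0.001,0,0.0],0.0],
    [[0,0,0],[-0.001,0,0.0],0.0]
  ]
}}

```text
time: 23.85
eef_pos: [0.4979, 0.0967, 0.0463]
tcp_rot: [0.062, 0.998, -0.0, 0.001]
contact_force: [-3.9, 1.1, 0.6]
opening: -0.003
finger_force: 2.0
```

>>> {"op": "drive_tool", "data": {
  "moves": [
    [[0,0,0],[-0.001,0,0.0],0.0],
    [[0,0,0],[-0.001,0,0.0],0.0]
  ]
}}

```text
time: 24.1
eef_pos: [0.4998, 0.0964, 0.0463]
tcp_rot: [0.062, 0.998, -0.0, 0.001]
contact_force: [-3.5, 0.8, 0.8]
opening: 0.001
finger_force: 2.0
```

>>> {"op": "drive_tool", "data": {
  "moves": [
    [[0,0,0],[-0.001,0,0.0],0.0],
    [[0,0,0],[-0.001,0,0.0],0.0]
  ]
}}

```text
time: 24.35
eef_pos: [0.5018, 0.0962, 0.0463]
tcp_rot: [0.062, 0.998, -0.0, 0.001]
contact_force: [-3.4, 1.0, -0.7]
opening: -0.004
finger_force: 2.0
```

>>> {"op": "drive_tool", "data": {
  "moves": [
    [[0,0,0],[-0.001,0,0.0],0.0]
  ]
}}

```text
time: 24.48
eef_pos: [0.5028, 0.096, 0.0463]
tcp_rot: [0.062, 0.998, -0.0, 0.001]
contact_force: [-4.2, 1.1, -0.4]
opening: -0.002
finger_force: 2.0
```

>>> {"op": "drive_tool", "data": {
  "moves": [
    [[0,0,0],[-0.001,0,0.0],0.0]
  ]
}}

```text
time: 24.6
eef_pos: [0.5036, 0.096, 0.0463]
tcp_rot: [0.062, 0.998, -0.0, 0.0]
contact_force: [-6.9, 2.1, 1.3]
opening: 0.001
finger_force: 3.2
```

Force is rising at x=0.5036. One or two small steps will confirm the stop.

>>> {"op": "drive_tool", "data": {
  "moves": [
    [[0,0,0],[-0.0007,0,0.0],0.0],
    [[0,0,0],[0,0,0.0],0.0]
  ]
}}

```text
time: 24.85
eef_pos: [0.5036, 0.0959, 0.0463]
tcp_rot: [0.062, 0.998, -0.0, -0.001]
contact_force: [-7.2, 2.5, 1.8]
opening: 0.002
finger_force: 3.5
```

>>> {"op": "drive_tool", "data": {
  "moves": [
    [[0,0,0],[-0.0007,0,0.0],0.0],
    [[0,0,0],[0,0,0.0],0.0]
  ]
}}

```text
time: 25.1
eef_pos: [0.5036, 0.096, 0.0463]
tcp_rot: [0.062, 0.998, -0.0, -0.002]
contact_force: [-9.3, 2.2, 2.5]
opening: -0.003
finger_force: 4.5
```

Firm stop at 9 N with no further travel. Backing off and rising.

>>> {"op": "drive_tool", "data": {
  "moves": [
    [[0,0,0],[0.006,0,0],0.0],
    [[0,0,0],[0.012,0,0],0.0],
    [[0,0,0],[0.012,0,0],0.0],
    [[0,0,0],[0,0,-0.03],0.0],
    [[0,0,0],[0,0,-0.05],0.0]
  ]
}}

```text
time: 25.72
eef_pos: [0.4733, 0.0994, 0.1255]
tcp_rot: [0.062, 0.998, -0.0, -0.001]
contact_force: [0.8, 0.1, 1.0]
opening: -0.001
finger_force: 0.0
```

>>> {"op": "drive_tool", "data": {
  "moves": [
    [[0,0,0],[0,0,-0.05],0.0],
    [[0,0,0],[0,0,-0.05],0.0],
    [[0,0,0],[0,0,-0.05],0.0],
    [[0,0,0],[0,0,0],0.0],
    [[0,0,0],[0,0,0],0.0]
  ]
}}

```text
time: 26.35
eef_pos: [0.4746, 0.0995, 0.276]
tcp_rot: [0.062, 0.998, -0.0, 0.001]
contact_force: [-0.4, 0.5, -0.6]
opening: -0.002
finger_force: 0.0
```

```bash
python3 - <<'E'
from h import *
from plant import ctrl
c=ctrl.read_camera("side");e=ctrl.read_camera("scene")
a=cv2.resize(c["image"][120:270,205:325,::-1],(400,500),interpolation=cv2.INTER_CUBIC)
b=cv2.resize(e["image"][180:305,230:330,::-1],(400,500),interpolation=cv2.INTER_CUBIC)
cv2.imwrite("pics/end.png",np.hstack([a,b]))
k=np.array([.6255,.080,.2476+.0793]);print((proj(e,k)-[230,180])*4,(proj(c,k)-[205,120])*3.333)
print(ctrl.get_state()["contact_force"],ctrl.get_state()["eef_pos"])
E
```

```text
[165.60674719 -37.00830307] [259.21150517  67.1820314 ]
[-0.12072028  0.39893938  0.69033663] [0.47407143 0.09945063 0.27450163]
```

View pics/end.png

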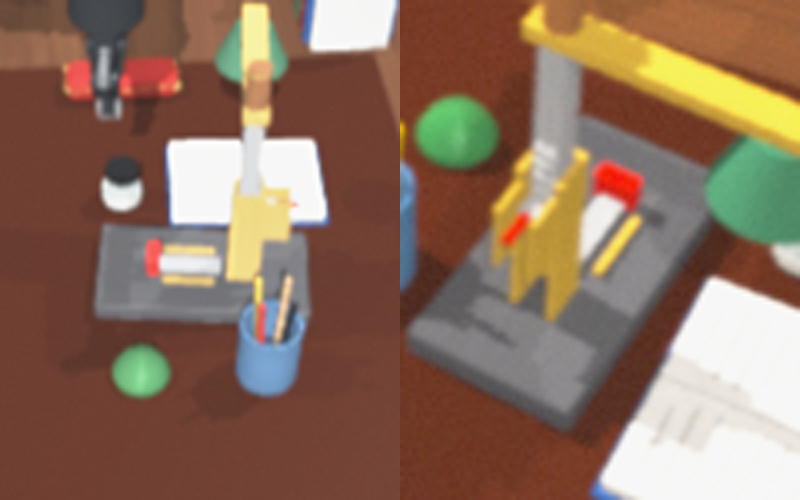

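The final picture shows the column still raised (knob top at left-panel (259,67), as predicted). The latch is home against its guides at (153,258), the bystanders are where they were, and the arm is clear.

```bash
python3 -c "
from plant import ctrl
print(ctrl.sign_off())"
```

```text
the job is handed in; nothing more can be done
None
```

The job is handed in: the lamp rests on the pawl at the fourth click (counted from four lift-force drops, about 79 mm of lift), the latch was pushed to its stop at about 10 N, and nothing else looks moved in the final pictures.

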